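# Draw the sagging bolt of the bottle pen and hold its gate ajar

### The job

Take the orange-handled pull rod from the bench and put its steel end through the brass eye on the gate's sagging bolt. With the rod, lift the bolt over the bent yellow keeper while pulling, and swing the gate ajar by about a hand's width (some 90 mm at its free edge) towards you. Finish still gripping the rod, with it in the eye and holding the gate ajar against its closing spring; leave the bottles and the other things on the bench where they stand.

Things in the scene. Friction and masses are not known exactly. Their poses are not given: they have to be found in the camera images.
- rod: pull rod lying on the bench: orange handle 16 x 16 mm, 80 mm long, with a straight steel rod 7 mm thick, 95 mm long, out of its end; about 80 g, balancing about 8 mm inside the handle. Origin on the rod's axis at the shoulder between handle and steel, 8 mm above the bench as it lies; x axis points along the steel to the tip, the handle spans x = -80 to 0 mm
- rod_tip (a point): the round tip of the steel rod, on the axis 95 mm from the shoulder
- rod_a (a point): point on the steel rod's axis, 22 mm back from the tip
- rod_b (a point): point on the steel rod's axis, 44 mm back from the tip
- rod_c (a point): point on the steel rod's axis, 66 mm back from the tip
- pen: fixed bottle pen on the bench, grey floor and posts with clear sides, 240 mm deep (x) by 320 mm wide (y), posts 110 mm tall, open on top; its blue-framed gate is on its -x side, towards the robot. Origin at the centre of its underside, x away from the robot, y to the left, z up
- gate (a joint): gate angle in rad: 0 shut; positive swings its free right (pen -y) end towards the robot, clockwise from above, up to 1.2. Blue frame, 265 mm from hinge to free edge, 12 mm thick, top edge 95 mm above the bench. A soft spring (0.3 N m shut, 0.6 N m at 0.35 rad) always pulls it shut
- gate_hinge (a point): point on the gate's upright hinge axis, at its left (pen +y) end, 50 mm above the bench
- bolt: steel barrel bolt (0.15 kg), a 10 mm bar along the gate's front, 16 mm ahead of its middle plane. It pivots at its rear guide, can be lifted up to 0.27 rad, and sags back; it does not slide. Origin at the pivot, 100 mm from the hinge, 78 mm above the bench; axes as the pen's when shut and sagging: z up, -y towards its free end, 197 mm from the pivot, drooping 5 degrees
- eye (a point): centre of the upright brass ring on a stem on the bolt: 18 mm inside, 28 mm outside, wire 5 mm; its hole runs along the bolt's y axis, along the gate. At rest 125 mm above the bench, 215 mm from the hinge, clear above the gate: a level rod can enter along the gate from the hinge side. Axes as bolt; 115 mm from the pivot, it rises 115 mm per rad
- bolt_end (a point): point on the bolt bar's axis over the keeper, 190 mm from the pivot; the bar is 10 mm thick. At rest about 19 mm too low for its underside to pass over the keeper's lip
- keeper (a point): middle of the top edge of the keeper's upright lip, yellow, 75 mm above the bench, fixed to the pen's right front post just ahead (robot side) of the bolt's end and bent in towards it; the bolt's end is trapped behind it until lifted over it. The keeper foot lies under the bolt's end
- bottle0: 250 ml glass bottle with blue cap, 70 mm across, 138 mm tall, standing in the pen behind the gate, bystander; origin at centre of its underside
- bottle1: 250 ml glass bottle with blue cap, 70 mm across, 138 mm tall, standing in the pen behind the gate, bystander; origin at centre of its underside
- bottle2: 250 ml glass bottle with blue cap, 70 mm across, 138 mm tall, standing in the pen behind the gate, bystander; origin at centre of its underside
- flask: clear glass volumetric flask, 76 mm across, 150 mm tall, bystander; origin at centre of its underside
- caddy: small red open box 90 x 60 x 50 mm with one divider, bystander; origin at centre of its underside
- calculator: flat black calculator 140 x 75 x 15 mm, bystander; origin at centre of its underside
- beaker: clear plastic beaker, 70 mm across, 85 mm tall, bystander; origin at centre of its underside
Things that resemble listed ones, but are neither listed nor needed, are in the scene too. Of the things like the rod, leave any that is purple; of the rest the smaller one is meant.

How it is judged:
By the outcome, as a careful person would: the job done as asked, in the order asked, and still so for the second after the job is handed in, while the arm keeps its last pose, push and grip.
It also fails if it takes over 48 s, if anything falls off the work surface, if the arm or the gripper's body presses on something with over 40 N, if the wrist force passes 120 N, or if a joint passes its speed limit or range.

### The arm

A 6-joint arm with a two-finger parallel gripper is mounted at the origin on the work surface. World frame = base frame: x ahead of the robot, y to its left, z up, the work surface at z = 0. Lengths are in m, angles in rad, forces in N, time in s.
With the tool pointing down it reaches from about 0.275 to 0.725 m from the base axis. Payload 5.6 kg.
Tool frame: the origin (TCP) lies on the front face of the gripper's body, between the roots of the fingers; the fingertips stand 73 mm ahead of it and the grasp point (between the pads) lies 54 mm ahead of it (robot.tcp_to_tips is the z of the fingertips in the tool frame, in m); z points along the fingers, y is the line along which they close (so a half turn about z gives the same grasp; the last joint's range is limited). The gripper opens to 85 mm and grips with 20 to 120 N. Pads are 22 mm wide; open, the fingers measure 114 mm over their backs; the gripper's body (76 mm by 85 mm) begins 54 mm behind the grasp point. The pads swing forward as they close: fully open they stand 13 mm farther back than shut.
Start: joints at [1.599, 0.255, 0.108, 0, -1.424, -0.285], TCP at [0.14, 0.532, 0.304] pointing down, gripper open.
Joint ranges: [-2.95, 2.95], [-1.21, 1.97], [-1.09, 1.5], [-2.87, 1.71], [-2.94, -0.07], [-3.05, 3.05]. Speed limits (rad/s): [2.57, 2.57, 3.14, 3.14, 3.14, 3.14].

### API

Orientations are given as a unit quaternion [w, x, y, z].
In Python, from cell import robot gives the robot as it stands. The module is installed in compiled form; this text tells all that it offers.
- The arm moves only by the shell command python3 -m crank 'ROWS'. ROWS is JSON, a list of rows, each an object with "gripper": the finger opening in m, from 0 to 0.0854; "slide": the shift along the tool's x, y, z in m, a list of three; "rot": the turn, a rotation vector about the tool's x, y, z in degrees, a list of three. In form: [{"gripper": gripper, "slide": [x, y, z], "rot": [rx, ry, rz]}, ...]. A call has 1 to 5 rows; each row shifts and turns the commanded pose from where the row before left it, along the tool's axes as they then stand; what a row does not reach is not made up. A row lasts 1/12 s, in which the tool goes at most 41.7 mm and 7.16 degrees, less where a joint would pass 70% of its speed; a pose out of reach is approached as far as the arm can. A call is refused whole if a number of a shift passes 0.0417 or a number of a turn 7.16, either way. A call with a gripper value outside its range is refused whole. The fingers move at their own pace and stop on an object; the grip force is fixed at half the most. Time passes only in rows, so rows that do not move let the fingers close. It gives the time, the measured TCP pose, the force, the opening and the grip force at its end, in the units of the state.
- robot.observe(): the state, without advancing time (a new reading comes with each control period).
- robot.get_image(name): name is "scene" or "top" or "wrist"; returns the picture (480x640x3 uint8, blue, green, red); there is no depth.
- robot.calibration(name): a dict with "fovy" (degrees; the focal length in pixels is half the picture's height over the tangent of half this angle, whatever the lens; pixels are square), "cx", "cy" (the principal point, pixels), "k1" (the pictures are not rectified: a ray, as slopes to the right and down, at radius r is drawn at 1 + k1 r^2 times it, then the intrinsics apply), "rvec" (rotation vector, rad) and "tvec" (3), from world to camera coordinates, as OpenCV has them. Camera axes: x right, y down, z forward; pixel columns grow to the right and rows downward; lengths in m; the calibration is good to about 2 mm. A picture is of the moment at which its call begins: read the wrist's pose just before it. calibration takes no time and is no camera call; for the wrist camera it gives the pose at the moment of the call.
- robot.sign_off(): hands the job in; it is judged then, once.
The state is a dict: "t": time; "joints": joint angles; "qd": joint speeds; "joint_efforts": joint torques, N m; "tcp_pos": TCP position; "tool_rot": TCP orientation; "ft_force": force on the tool from outside, world axes, zero at the start; "moment": the same for the moment, N m; "grip_width": finger opening in m; "finger_force": force on a finger pad.
Only numpy, scipy, OpenCV 4.12 (cv2) and the standard library are available. Lean on these libraries where they do the work, as an engineer would, in place of code of your own. Each camera call takes 0.05 s, during which the arm holds its last target. There are 200 camera calls.

## Working session

There is one attempt and no reset: what is moved stays moved. The work goes in short steps, Python scripts to look and compute and a shell command to move; the robot and the scene stay as the last step left them, time stands still between calls to the robot, and variables do not carry over. Pictures are saved under pics/ and viewed, at most 10 in all, crops included, and the job is handed in when it is done.

```bash
mkdir -p pics; cat > h.py <<'E'
import numpy as np, cv2
from cell import robot
from scipy.spatial.transform import Rotation as R
def cam(n):
    c=robot.calibration(n); f=240/np.tan(np.radians(c['fovy'])/2)
    Rm=cv2.Rodrigues(np.array(c['rvec'],float))[0]; return c,f,Rm,np.array(c['tvec'],float)
def ray(n,u,v,C=None):
    c,f,Rm,t=C or cam(n)
    d=np.array([(u-c['cx'])/f,(v-c['cy'])/f]); s=d.copy()
    for _ in range(20): s=d/(1+c['k1']*(s@s))
    return -Rm.T@t, Rm.T@np.array([s[0],s[1],1])
def onz(n,u,v,z,C=None):
    o,d=ray(n,u,v,C); return o+d*(z-o[2])/d[2]
def tri(obs):
    A=np.zeros((3,3));b=np.zeros(3)
    for o,d in obs:
        d=d/np.linalg.norm(d);P=np.eye(3)-np.outer(d,d);A+=P;b+=P@o
    p=np.linalg.solve(A,b); return p,[np.linalg.norm(np.cross(p-o,d/np.linalg.norm(d))) for o,d in obs]
def proj(n,p,C=None):
    c,f,Rm,t=C or cam(n); q=Rm@np.array(p)+t; s=q[:2]/q[2]; s=s*(1+c['k1']*(s@s)); return s*f+[c['cx'],c['cy']]
def shot(n,fn):
    im=robot.get_image(n); cv2.imwrite('pics/'+fn,im); return im
E
python3 - <<'E'
from h import *
shot('scene','s0.png');shot('top','t0.png')
o=robot.observe();print(o['t'],o['tcp_pos'],o['tool_rot'],robot.tcp_to_tips)
E
```

```text
0.1 [0.13954281 0.53167949 0.30308949] [ 8.37956659e-04  9.91763619e-01 -1.28078941e-01 -8.22015246e-05] 0.0726
```

View pics/s0.png

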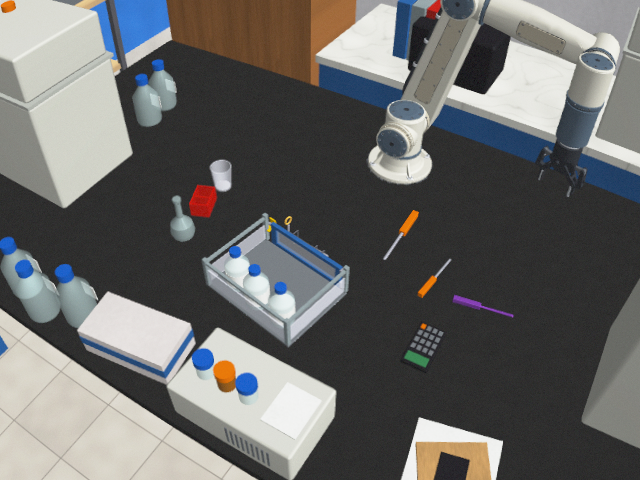

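View pics/t0.png

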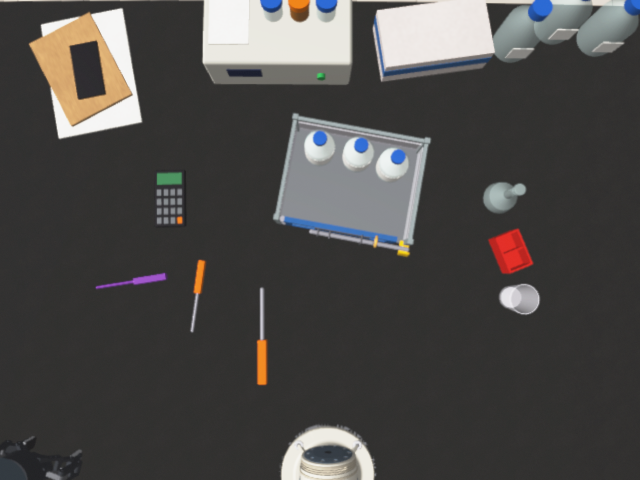

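Rod candidates in the top view are the purple one at (130,282), the large orange one at (262,336) and the small orange one at (197,296). The small orange one fits, since purple is excluded and the smaller of the rest is meant. I'll confirm it in an enlarged crop, with the gate crops alongside.

```bash
python3 - <<'E'
from h import *
s=cv2.imread('pics/s0.png');t=cv2.imread('pics/t0.png')
def crop(im,x,y,w,h,W,H): 
    return cv2.resize(im[y:y+h,x:x+w],(W,H),interpolation=cv2.INTER_CUBIC)
a=crop(t,170,250,100,75*2,400,600)   #x4
b=crop(t,270,190,160,120//2+15,400,188)#2.5
b2=crop(t,300,210,80*0+133,100,400,300)#3
b3=crop(s,240,200,133,100,400,300)
cv2.imwrite('pics/c1.png',np.hstack([a,np.vstack([b2,b3])]))
for n,uv in [('bigtip',(262,288)),('bigend',(262,384)),('smtip',(192,331)),('smend',(201,261)),('shoulder',(197,293))]: print(n,onz('top',*uv,.008))
E
```

```text
bigtip [0.44337044 0.16256305 0.008     ]
bigend [0.21288458 0.16014975 0.008     ]
smtip [0.33867607 0.33095661 0.008     ]
smend [0.50817071 0.31212123 0.008     ]
shoulder [0.43039714 0.32044216 0.008     ]
```

View pics/c1.png

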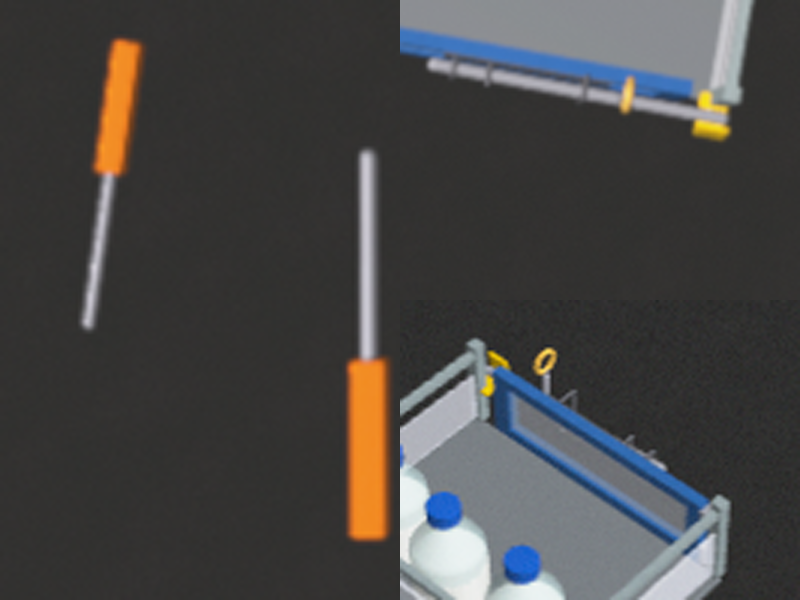

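The crop confirms it: the small orange rod has its handle end at top (201.5,260), shoulder (197.5,293.5) and tip (192,332). The eye is at top (375.5,241.7) and scene (288.2,220.3), and the keeper is at the right end of the gate. Next I'll compute positions.

```bash
python3 - <<'E'
from h import *
for n,uv,z in [('end',(201.5,260.2),.012),('sh',(197.5,293.5),.008),('tip',(192,332),.005)]: print(n,onz('top',*uv,z))
p,e=tri([ray('top',375.5,241.7),ray('scene',288.2,220.3)]);print('eye',p,e)
P=[onz('top',*uv,.11) for uv in [(295,118),(428,141),(278,217.5),(409,240)]]
for q in P:print(q)
c=np.mean(P,0);print(c, [np.linalg.norm(P[i]-P[j]) for i,j in [(0,1),(2,3),(0,2),(1,3)]])
# posts from scene
for n,uv in [('FR',(266,217)),('BR',(206,263)),('FL',(347,269)),('BL',(289,319))]: print(n,onz('scene',*uv,.11))
x=(P[0]+P[1]-P[2]-P[3])[:2];y=(P[0]+P[2]-P[1]-P[3])[:2]
print('yaw',np.degrees(np.arctan2(x[1],x[0])),np.degrees(np.arctan2(-y[0],y[1])))
print('bolt bar',onz('top',300+430/3.008-133,210+66/3,.083), onz('top',300+328/3.008,210+118/3,.07))
print('caddy',onz('top',510,250,.05),'flask',onz('top',512,190,.15))
E
```

```text
end [0.51004525 0.31000587 0.012     ]
sh [0.42919415 0.31920305 0.008     ]
tip [0.33590393 0.33166188 0.005     ]
eye [ 0.55089011 -0.10059284  0.1252453 ] [np.float64(0.0007929107403046329), np.float64(0.0007929107403046057)]
[0.83260511 0.08100504 0.11      ]
[ 0.78171744 -0.22204737  0.11      ]
[0.60472042 0.11726501 0.11      ]
[ 0.55564417 -0.17701937  0.11      ]
[ 0.69367178 -0.05019917  0.11      ] [np.float64(0.307295168964801), np.float64(0.2983484113002905), np.float64(0.23075141510911523), np.float64(0.23051386653614636)]
FR [ 0.5605823  -0.17247037  0.11      ]
BR [ 0.79279473 -0.21045158  0.11      ]
FL [0.61179589 0.12502136 0.11      ]
BL [0.83143257 0.08242572 0.11      ]
yaw -10.152072542780132 -9.500374692503252
bolt bar [0.57457601 0.04574922 0.083     ] [ 0.53645764 -0.1844205   0.07      ]
caddy [ 0.53690531 -0.42899273  0.05      ] flask [ 0.66396807 -0.39681589  0.15      ]
```

```bash
cat >> h.py <<'E'
def psi(o=None):
    o=o or robot.observe();q=o['tool_rot'];M=R.from_quat(np.r_[q[1:],q[0]]).as_matrix();return np.degrees(np.arctan2(M[1,0],M[0,0])),M
def to(p,yaw=None):
    o=robot.observe();a,M=psi(o);d=M.T@(np.array(p)-o['tcp_pos'])
    print('t %.2f'%o['t'],'slide mm',np.round(d*1e3,1),'n',np.round(np.linalg.norm(d)*24,1),'psi %.1f'%a, 'rz', None if yaw is None else round((a-yaw+180)%360-180,1),'down',np.round(M[:,2],3),'q',np.round(np.degrees(o['joints']),0),'w',round(o['grip_width'],4),'F',np.round(o['ft_force'],1))
E
python3 -c "
from h import *
to([.444,.318,.22],173)"
```

```text
t 0.10 slide mm [348.7 129.2  83.3] n 9.1 psi -14.7 rz 172.3 down [-0.    -0.002 -1.   ] q [ 92.  15.   6.  -0. -82. -16.] w 0.0854 F [-0.3 -0.2  0.2]
```

```bash
python3 -m crank '[{"gripper":0.06,"slide":[0.035,0.013,0.006],"rot":[0,0,0]},{"gripper":0.06,"slide":[0.035,0.013,0.006],"rot":[0,0,0]},{"gripper":0.06,"slide":[0.035,0.013,0.006],"rot":[0,0,0]},{"gripper":0.06,"slide":[0.035,0.013,0.006],"rot":[0,0,0]},{"gripper":0.06,"slide":[0.035,0.013,0.006],"rot":[0,0,0]}]'
python3 -m crank '[{"gripper":0.06,"slide":[0.035,0.013,0.006],"rot":[0,0,0]},{"gripper":0.06,"slide":[0.035,0.013,0.006],"rot":[0,0,0]},{"gripper":0.06,"slide":[0.035,0.013,0.006],"rot":[0,0,0]},{"gripper":0.06,"slide":[0.035,0.013,0.006],"rot":[0,0,0]},{"gripper":0.06,"slide":[0.035,0.013,0.006],"rot":[0,0,0]}]'
python3 -m crank '[{"gripper":0.06,"slide":[0,0,0],"rot":[0,0,7]},{"gripper":0.06,"slide":[0,0,0],"rot":[0,0,7]},{"gripper":0.06,"slide":[0,0,0],"rot":[0,0,7]},{"gripper":0.06,"slide":[0,0,0],"rot":[0,0,7]},{"gripper":0.06,"slide":[0,0,0],"rot":[0,0,7]}]'
python3 -c "
from h import *
to([.444,.318,.22],173)"
```

```text
t: 0.52
tcp_pos: [0.2934, 0.4233, 0.2733]
tool_rot: [0.0, 0.992, -0.128, -0.0]
ft_force: [0.9, -0.4, -0.6]
grip_width: 0.0597
finger_force: 0.0
t: 0.93
tcp_pos: [0.4463, 0.3159, 0.2433]
tool_rot: [0.0, 0.992, -0.128, -0.0]
ft_force: [0.2, 0.8, 0.2]
grip_width: 0.0598
finger_force: 0.0
t: 1.35
tcp_pos: [0.4451, 0.317, 0.2433]
tool_rot: [0.001, 0.906, -0.423, -0.0]
ft_force: [-0.6, 0.0, 0.8]
grip_width: 0.0598
finger_force: 0.0
t 1.35 slide mm [-1.5  0.2 23.3] n 0.6 psi -50.1 rz 136.9 down [-0.001 -0.001 -1.   ] q [ 52.  16.  -1.  -0. -73. -12.] w 0.0598 F [-0.6  0.   0.8]
```

```bash
python3 -m crank '[{"gripper":0.06,"slide":[0,0,0.002],"rot":[0,0,7]},{"gripper":0.06,"slide":[0,0,0.002],"rot":[0,0,7]},{"gripper":0.06,"slide":[0,0,0.002],"rot":[0,0,7]},{"gripper":0.06,"slide":[0,0,0.002],"rot":[0,0,7]},{"gripper":0.06,"slide":[0,0,0],"rot":[0,0,7]}]' >/dev/null
python3 -m crank '[{"gripper":0.06,"slide":[0,0,0.002],"rot":[0,0,7]},{"gripper":0.06,"slide":[0,0,0.002],"rot":[0,0,7]},{"gripper":0.06,"slide":[0,0,0.002],"rot":[0,0,7]},{"gripper":0.06,"slide":[0,0,0.002],"rot":[0,0,7]},{"gripper":0.06,"slide":[0,0,0],"rot":[0,0,7]}]' >/dev/null
python3 -m crank '[{"gripper":0.06,"slide":[0,0,0.002],"rot":[0,0,7]},{"gripper":0.06,"slide":[0,0,0.002],"rot":[0,0,7]},{"gripper":0.06,"slide":[0,0,0],"rot":[0,0,7]},{"gripper":0.06,"slide":[0,0,0],"rot":[0,0,7]},{"gripper":0.06,"slide":[0,0,0],"rot":[0,0,7]}]' >/dev/null
python3 -m crank '[{"gripper":0.06,"slide":[0,0,0],"rot":[0,0,7]},{"gripper":0.06,"slide":[0,0,0],"rot":[0,0,7]},{"gripper":0.06,"slide":[0,0,0],"rot":[0,0,7]},{"gripper":0.06,"slide":[0,0,0],"rot":[0,0,7]},{"gripper":0.06,"slide":[0,0,0],"rot":[0,0,4]}]'
python3 - <<'E'
from h import *
to([.444,.318,.22],173)
shot('wrist','w0.png');C=cam('wrist')
for p in [(.51,.31,.012),(.43,.3197,.008),(.336,.3317,.005)]: print(proj('wrist',p,C))
E
```

```text
t: 3.02
tcp_pos: [0.4449, 0.3172, 0.2234]
tool_rot: [-0.0, 0.062, 0.998, -0.0]
ft_force: [0.7, -0.1, 0.1]
grip_width: 0.0602
finger_force: 0.0
t 3.02 slide mm [1.  0.7 3.4] n 0.1 psi 172.9 rz -0.1 down [-0.001 -0.001 -1.   ] q [  52.   16.   -3.   -0.  -70. -149.] w 0.0602 F [ 0.7 -0.1  0.1]
[319.67039723 305.04003427]
[319.30037056 211.9237531 ]
[319.59963516  86.10138188]
```

View pics/w0.png

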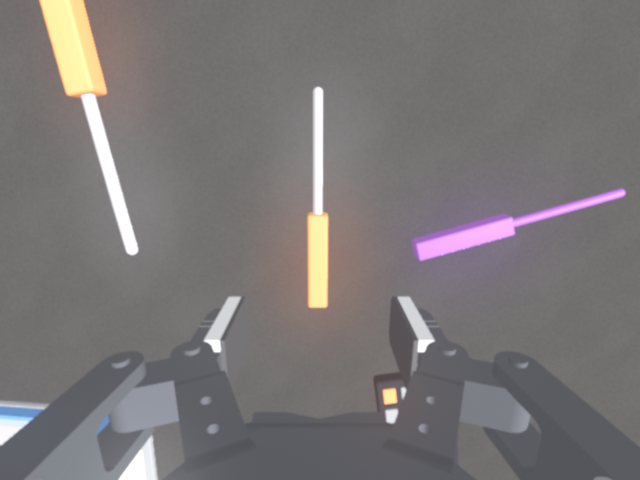

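The wrist view shows the target rod centred: handle end (318,306), shoulder (318,213), tip (318,88). All are within about 1.5 px of prediction.

```bash
python3 - <<'E'
from h import *
C=cam('wrist');e=onz('wrist',318,306,.014,C);s=onz('wrist',318,213,.012,C);t=onz('wrist',318.3,88,.006,C);print(e,s,t,np.linalg.norm(t-e))
u=(t-e)[:2];u/=np.linalg.norm(u);s2=.5*(s[:2]+t[:2]-.095*u);g=s2-.014*u;print(s2,g,np.degrees(np.arctan2(u[1],u[0])))
to([*g,.076],np.degrees(np.arctan2(u[1],u[0])))
E
```

```text
[0.50975469 0.30858446 0.014     ] [0.42995737 0.31865407 0.012     ] [0.33731999 0.330558   0.006     ] 0.17401310833538375
[0.43075765 0.31860161] [0.44464534 0.31683189] 172.73787863224987
t 3.07 slide mm [  0.2  -0.3 147.4] n 3.5 psi 172.8 rz 0.1 down [-0.001 -0.001 -1.   ] q [  52.   16.   -3.   -0.  -70. -149.] w 0.0596 F [-0.5 -0.5  0. ]
```

```bash
python3 -m crank '[{"gripper":0.06,"slide":[0,0,0.037],"rot":[0,0,0]},{"gripper":0.06,"slide":[0,0,0.037],"rot":[0,0,0]},{"gripper":0.06,"slide":[0,0,0.037],"rot":[0,0,0]},{"gripper":0.06,"slide":[0,0,0.025],"rot":[0,0,0]},{"gripper":0.06,"slide":[0,0,0.011],"rot":[0,0,0]}]'
python3 -m crank '[{"gripper":0.0,"slide":[0,0,0],"rot":[0,0,0]},{"gripper":0.0,"slide":[0,0,0],"rot":[0,0,0]},{"gripper":0.0,"slide":[0,0,0],"rot":[0,0,0]},{"gripper":0.0,"slide":[0,0,0],"rot":[0,0,0]},{"gripper":0.0,"slide":[0,0,0],"rot":[0,0,0]}]'
python3 -m crank '[{"gripper":0.0,"slide":[0,0,0],"rot":[0,0,0]},{"gripper":0.0,"slide":[0,0,0],"rot":[0,0,0]}]'
```

```text
t: 3.48
tcp_pos: [0.4432, 0.3153, 0.0725]
tool_rot: [-0.003, 0.058, 0.998, -0.003]
ft_force: [-0.5, -0.3, 0.0]
grip_width: 0.0599
finger_force: 0.0
t: 3.9
tcp_pos: [0.4459, 0.3181, 0.0786]
tool_rot: [0.001, 0.058, 0.998, 0.001]
ft_force: [-0.8, -0.3, 5.2]
grip_width: 0.0141
finger_force: 61.1
t: 4.07
tcp_pos: [0.4459, 0.3181, 0.0785]
tool_rot: [0.001, 0.058, 0.998, 0.001]
ft_force: [-0.6, -0.8, 6.4]
grip_width: 0.0142
finger_force: 61.3
```

```bash
python3 -m crank '[{"gripper":0.0,"slide":[0,0,-0.02],"rot":[0,0,0]},{"gripper":0.0,"slide":[0,0,-0.03],"rot":[0,0,0]},{"gripper":0.0,"slide":[0,0,-0.03],"rot":[0,0,-4]},{"gripper":0.0,"slide":[0,0,-0.03],"rot":[0,0,-7]},{"gripper":0.0,"slide":[0,0,-0.03],"rot":[0,0,-7]}]'
python3 -m crank '[{"gripper":0.0,"slide":[0,0,-0.02],"rot":[0,0,-7]},{"gripper":0.0,"slide":[0,0,-0.02],"rot":[0,0,-7]},{"gripper":0.0,"slide":[0,0,0],"rot":[0,0,-7]},{"gripper":0.0,"slide":[0,0,0],"rot":[0,0,-7]},{"gripper":0.0,"slide":[0,0,0],"rot":[0,0,-7]}]' >/dev/null
python3 -m crank '[{"gripper":0.0,"slide":[0,0,0],"rot":[0,0,-7]},{"gripper":0.0,"slide":[0,0,0],"rot":[0,0,-7]},{"gripper":0.0,"slide":[0,0,0],"rot":[0,0,-7]},{"gripper":0.0,"slide":[0,0,0],"rot":[0,0,-7]},{"gripper":0.0,"slide":[0,0,0],"rot":[0,0,-6]}]'
python3 - <<'E'
from h import *
eye=np.array([.551,-.1006,.125]);d=np.array([-.170,-.985,0])
to(eye-d*.145+[0,0,.0705+.03],-99.8)
E
```

```text
t: 4.48
tcp_pos: [0.4448, 0.3171, 0.2186]
tool_rot: [-0.0, -0.101, 0.995, 0.0]
ft_force: [-0.4, 0.4, -0.8]
grip_width: 0.0142
finger_force: 60.5
t: 5.32
tcp_pos: [0.4449, 0.3172, 0.257]
tool_rot: [0.0, -0.647, 0.762, 0.0]
ft_force: [0.5, 0.4, -2.2]
grip_width: 0.0141
finger_force: 60.5
t 5.32 slide mm [ 250.1 -173.7   31.3] n 7.3 psi -99.4 rz 0.4 down [-0.  0. -1.] q [ 52.  15.   0.  -0. -75. -61.] w 0.0141 F [ 0.5  0.4 -2.2]
```

```bash
python3 -m crank '[{"gripper":0.0,"slide":[0.031,-0.0217,0],"rot":[0,0,0.4]},{"gripper":0.0,"slide":[0.031,-0.0217,0],"rot":[0,0,0]},{"gripper":0.0,"slide":[0.031,-0.0217,0],"rot":[0,0,0]},{"gripper":0.0,"slide":[0.031,-0.0217,0],"rot":[0,0,0]},{"gripper":0.0,"slide":[0.031,-0.0217,0],"rot":[0,0,0]}]' >/dev/null
python3 -m crank '[{"gripper":0.0,"slide":[0.031,-0.0217,0],"rot":[0,0,0]},{"gripper":0.0,"slide":[0.031,-0.0217,0.01],"rot":[0,0,0]},{"gripper":0.0,"slide":[0.031,-0.0217,0.01],"rot":[0,0,0]},{"gripper":0.0,"slide":[0,0,0.01],"rot":[0,0,0]},{"gripper":0.0,"slide":[0,0,0],"rot":[0,0,0]}]'
python3 - <<'E'
from h import *
eye=np.array([.551,-.1006,.125]);d=np.array([-.170,-.985,0])
to(eye-d*.145+[0,0,.0705],-99.8)
w=shot('wrist','w1.png');s=shot('scene','s1.png');t=shot('top','t1.png')
def crop(im,x,y,w,h,W,H): return cv2.resize(im[y:y+h,x:x+w],(W,H),interpolation=cv2.INTER_CUBIC)
cv2.imwrite('pics/c2.png',np.vstack([np.hstack([crop(s,240,180,100,75,400,300),crop(t,310,190,100,75,400,300)]),np.hstack([cv2.resize(w,(400,300)),crop(w,200,0,240,180,400,300)])]))
print(proj('wrist',eye),proj('scene',eye),proj('top',eye))
E
```

```text
t: 6.15
tcp_pos: [0.572, 0.0408, 0.2243]
tool_rot: [-0.002, -0.641, 0.768, 0.001]
ft_force: [-0.3, 0.9, -1.6]
grip_width: 0.014
finger_force: 60.5
t 6.15 slide mm [-2.1 -3.5 28.8] n 0.7 psi -100.3 rz -0.5 down [-0.005 -0.    -1.   ] q [ 20.  19.   1.  -0. -72. -30.] w 0.014 F [-0.3  0.9 -1.6]
[311.55335369 -45.76997617] [288.4549725  220.42467984] [375.81117675 241.49405234]
```

View pics/c2.png

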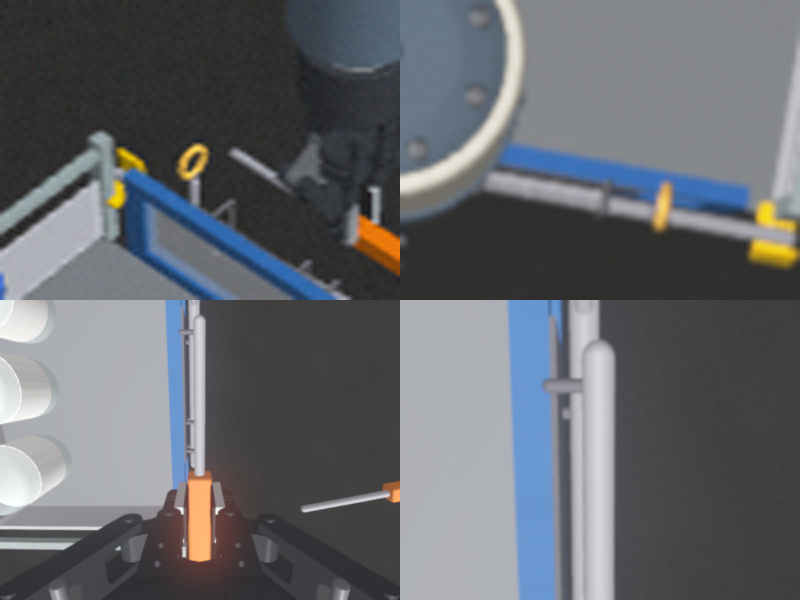

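The crops show the rod held straight. The tip is at scene (299,218.5) and wrist (318.8,25), and the eye is at scene (288.3,220.3) and top (375.8,241.5). I'll triangulate the tip from these.

```bash
python3 - <<'E'
from h import *
C=cam('wrist');o=robot.observe();a,M=psi(o);T=np.array(o['tcp_pos'])
p,e=tri([ray('scene',299,218.5),ray('wrist',318.8,25,C)]);print('tip',p,e,'in tool',M.T@(p-T),'psi',a)
# expected tip in tool
pe=T+M@[.109,0,.0705];print(pe,proj('wrist',pe,C),proj('scene',pe))
print('shoulder px',proj('wrist',T+M@[.014,0,.0625],C))
eye=np.array([.551,-.1006,.125]);d=np.array([-.170,-.985,0])
to(eye-d*.145+[0,0,.0705],-99.8)
E
```

```text
tip [ 0.55351284 -0.06473047  0.15373845] [np.float64(0.0015181593131922888), np.float64(0.0015181593131923087)] in tool [1.09929106e-01 5.19224712e-06 7.37518134e-02] psi -100.06330681404455
[ 0.55367812 -0.06381732  0.15699058] [320.84523171  29.4598033 ] [298.71022112 217.64990515]
shoulder px [320.47692471 289.53983109]
t 6.30 slide mm [ 0.7 -3.1 32. ] n 0.8 psi -100.1 rz -0.3 down [ 0.001  0.    -1.   ] q [ 20.  19.   1.   0. -72. -30.] w 0.0139 F [-0.5 -0.2 -0.9]
```

```bash
python3 -m crank '[{"gripper":0.0,"slide":[0,-0.003,0.015],"rot":[0,0,-0.3]},{"gripper":0.0,"slide":[0,0,0.015],"rot":[0,0,0]},{"gripper":0.0,"slide":[0.012,0,0],"rot":[0,0,0]},{"gripper":0.0,"slide":[0.012,0,0],"rot":[0,0,0]},{"gripper":0.0,"slide":[0,0,0],"rot":[0,0,0]}]'
python3 - <<'E'
from h import *
eye=np.array([.551,-.1006,.125]);d=np.array([-.170,-.985,0])
s=shot('scene','s2.png');t=shot('top','t2.png')
to(eye-d*.12+[0,0,.0725],-99.8)
def crop(im,x,y,w,h,W,H): return cv2.resize(im[y:y+h,x:x+w],(W,H),interpolation=cv2.INTER_CUBIC)
cv2.imwrite('pics/c3.png',np.hstack([crop(s,270,205,40,45,400,450),crop(t,350,220,40,45,400,450)]))
E
```

```text
t: 6.72
tcp_pos: [0.5715, 0.0174, 0.1984]
tool_rot: [0.0, -0.644, 0.765, -0.001]
ft_force: [-0.1, -0.5, -0.5]
grip_width: 0.0143
finger_force: 60.5
t 6.82 slide mm [0.8 0.4 1. ] n 0.0 psi -99.8 rz -0.0 down [ 0.003  0.    -1.   ] q [ 18.  20.  -2.   0. -68. -27.] w 0.0141 F [-0.   0.6 -0.6]
```

View pics/c3.png

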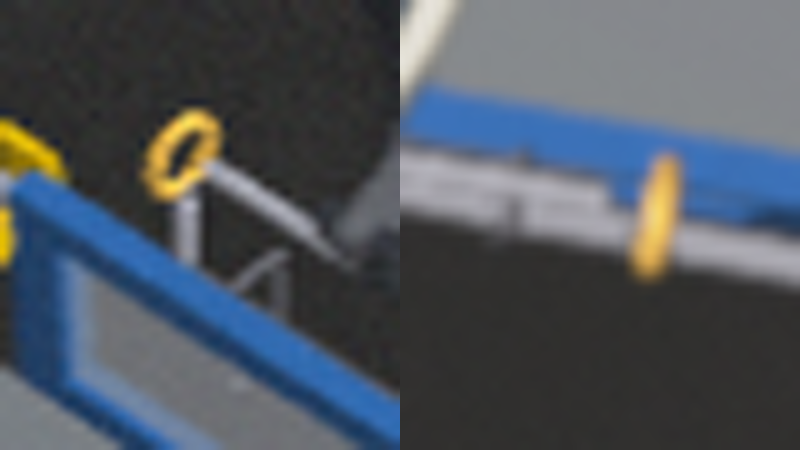

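The scene crop has the tip at scene (291.2,222.2), in line with the ring centre (288.3,220.4). The top crop has the tip at (371,239.4), aiming about 1.4 px (3 mm) to the far side of the ring centre. I'll quantify the offset.

```bash
python3 - <<'E'
from h import *
d=np.array([-.170,-.985,0]);n=np.array([.985,-.17,0])
t,e=tri([ray('scene',291.2,222.2),ray('top',371,239.4)])
E,e2=tri([ray('scene',288.3,220.4),ray('top',375.7,241.5)])
print(t,e,E,e2); q=E-t;print('along',q@d,'normal x',q@n,'z',q[2])
o=robot.observe();a,M=psi(o);print('tip in tool',M.T@(t-o['tcp_pos']))
E
```

```text
[ 0.55517487 -0.08919096  0.12743162] [np.float64(0.0005528179028372948), np.float64(0.0005528179028373314)] [ 0.55113222 -0.10064061  0.12511878] [np.float64(0.00033502632384574643), np.float64(0.0003350263238457273)]
along 0.011965149460254692 normal x -0.002035566845768102 z -0.0023128467957234666
tip in tool [ 0.1089     -0.00163683  0.07093843]
```

```bash
python3 -m crank '[{"gripper":0.0,"slide":[0,0.002,0.002],"rot":[0,0,0]},{"gripper":0.0,"slide":[0,0,0],"rot":[0,0,0]},{"gripper":0.0,"slide":[0.008,0,0],"rot":[0,0,0]},{"gripper":0.0,"slide":[0.008,0,0],"rot":[0,0,0]},{"gripper":0.0,"slide":[0,0,0],"rot":[0,0,0]}]'
python3 -m crank '[{"gripper":0.0,"slide":[0.008,0,0],"rot":[0,0,0]},{"gripper":0.0,"slide":[0.008,0,0],"rot":[0,0,0]},{"gripper":0.0,"slide":[0.008,0,0],"rot":[0,0,0]},{"gripper":0.0,"slide":[0.006,0,0],"rot":[0,0,0]},{"gripper":0.0,"slide":[0,0,0],"rot":[0,0,0]}]'
python3 - <<'E'
from h import *
s=shot('scene','s3.png');t=shot('top','t3.png')
to([0.571,0.0174,.196],-99.8)
def crop(im,x,y,w,h,W,H): return cv2.resize(im[y:y+h,x:x+w],(W,H),interpolation=cv2.INTER_CUBIC)
cv2.imwrite('pics/c4.png',np.hstack([crop(s,260,205,40,45,400,450),crop(t,360,220,40,45,400,450)]))
E
```

```text
t: 7.23
tcp_pos: [0.5666, 0.0019, 0.195]
tool_rot: [-0.0, -0.644, 0.765, -0.0]
ft_force: [0.4, 0.8, -0.4]
grip_width: 0.0142
finger_force: 60.5
t: 7.65
tcp_pos: [0.5615, -0.0277, 0.1949]
tool_rot: [-0.0, -0.644, 0.765, -0.0]
ft_force: [0.1, -0.3, -0.7]
grip_width: 0.0145
finger_force: 60.5
t 7.75 slide mm [-45.   -1.5  -1.1] n 1.1 psi -99.9 rz -0.1 down [ 0.  0. -1.] q [ 13.  19.  -4.  -0. -67. -23.] w 0.0139 F [-0.1  0.6 -1.2]
```

View pics/c4.png

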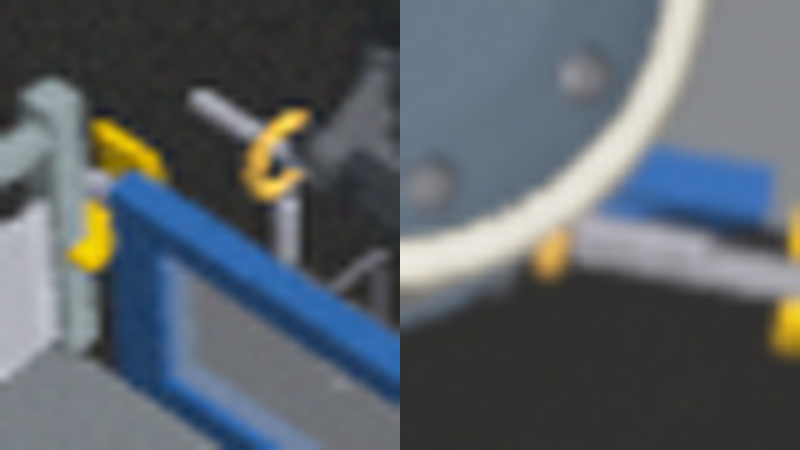

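The scene crop shows the rod through the ring, with the tip at about (280,214.7) past the eye and the ring's near rim in front of it. It is threaded, with the tip about 34 mm beyond. Next I'll lift.

```bash
python3 -m crank '[{"gripper":0.0,"slide":[0,0,-0.006],"rot":[0,0,0]},{"gripper":0.0,"slide":[0,0,-0.006],"rot":[0,0,0]},{"gripper":0.0,"slide":[0,0,0],"rot":[0,0,0]}]'
python3 -m crank '[{"gripper":0.0,"slide":[0,0,-0.006],"rot":[0,0,0]},{"gripper":0.0,"slide":[0,0,-0.005],"rot":[0,0,0]},{"gripper":0.0,"slide":[0,0,-0.005],"rot":[0,0,0]},{"gripper":0.0,"slide":[0,0,0],"rot":[0,0,0]}]'
python3 - <<'E'
from h import *
s=shot('scene','s4.png');t=shot('top','t4.png')
to([0.571,0.0174,.196],-99.8)
def crop(im,x,y,w,h,W,H): return cv2.resize(im[y:y+h,x:x+w],(W,H),interpolation=cv2.INTER_CUBIC)
cv2.imwrite('pics/c5.png',np.hstack([crop(s,260,200,40,45,400,450),crop(t,370,215,40,45,400,450)]))
# plan: circle about hinge
E=np.array([.551,-.1006]);d=np.array([-.17,-.985]);n=np.array([.985,-.17])
H=E-.215*d+.016*n;print('hinge',H)
o=robot.observe();T=np.array(o['tcp_pos'])[:2];a,M=psi(o)
for th in (.05,.34,.37):
    c,s_=np.cos(-th),np.sin(-th);T2=H+np.array([[c,-s_],[s_,c]])@(T-H);print(th,T2,M[:2,:2].T@(T2-T)*1e3)
r=T-H;print('hinge in tool',(M[:2,:2].T@(-r))*1e3)
E
```

```text
t: 8.0
tcp_pos: [0.5626, -0.026, 0.2085]
tool_rot: [0.001, -0.644, 0.765, -0.001]
ft_force: [1.0, -0.1, -0.8]
grip_width: 0.014
finger_force: 60.4
t: 8.33
tcp_pos: [0.5623, -0.0264, 0.2243]
tool_rot: [0.001, -0.644, 0.765, -0.001]
ft_force: [1.2, -0.6, -1.2]
grip_width: 0.014
finger_force: 60.4
t 8.43 slide mm [-44.9  -1.4  27.3] n 1.3 psi -99.8 rz -0.0 down [ 0.001 -0.001 -1.   ] q [ 13.  18.  -1.   0. -71. -23.] w 0.0145 F [ 0.6 -0.9 -2.4]
hinge [0.60331  0.108455]
0.05 [ 0.55522874 -0.02433537] [-1.06362943  6.98004286]
0.34 [ 0.51926473 -0.00504161] [-13.94905669  45.70502081]
0.37 [ 0.51589816 -0.00246956] [-15.91003132  49.46052347]
hinge in tool [-140.10361574  -17.77817121]
```

View pics/c5.png

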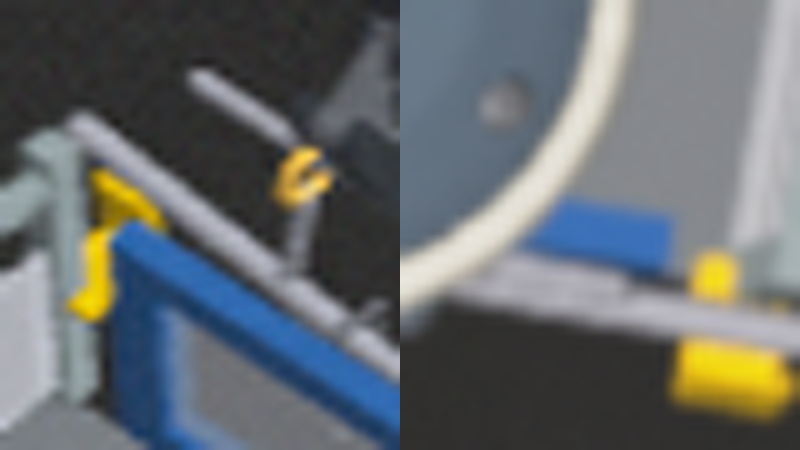

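The bolt end, at scene (267.5,212) in the crop, is lifted well above the yellow lip, and the rod is in the ring. I'll pull along the hinge arc while holding the lift.

```bash
python3 -m crank '[{"gripper":0.0,"slide":[-0.0007,0.0051,0],"rot":[0,0,2.1]},{"gripper":0.0,"slide":[-0.0007,0.0051,0],"rot":[0,0,2.1]},{"gripper":0.0,"slide":[-0.0007,0.0051,0],"rot":[0,0,2.1]},{"gripper":0.0,"slide":[-0.0007,0.0051,0],"rot":[0,0,2.1]},{"gripper":0.0,"slide":[-0.0007,0.0051,0],"rot":[0,0,2.1]}]'
python3 -m crank '[{"gripper":0.0,"slide":[-0.0007,0.0051,0],"rot":[0,0,2.1]},{"gripper":0.0,"slide":[-0.0007,0.0051,0],"rot":[0,0,2.1]},{"gripper":0.0,"slide":[-0.0007,0.0051,0],"rot":[0,0,2.1]},{"gripper":0.0,"slide":[-0.0007,0.0051,0],"rot":[0,0,2.1]},{"gripper":0.0,"slide":[-0.0007,0.0051,0],"rot":[0,0,2.1]}]'
python3 -m crank '[{"gripper":0.0,"slide":[0,0,0],"rot":[0,0,0]},{"gripper":0.0,"slide":[0,0,0],"rot":[0,0,0]}]'
python3 - <<'E'
from h import *
s=shot('scene','s5.png');t=shot('top','t5.png')
to([0.516,-.0025,.224],-121)
def crop(im,x,y,w,h,W,H): return cv2.resize(im[y:y+h,x:x+w],(W,H),interpolation=cv2.INTER_CUBIC)
cv2.imwrite('pics/c6.png',np.hstack([crop(s,250,185,80,100,400,500),crop(t,340,205,80,100,400,500)]))
E
```

```text
t: 8.85
tcp_pos: [0.5383, -0.0168, 0.2229]
tool_rot: [0.001, -0.571, 0.821, -0.0]
ft_force: [3.2, 0.1, -2.7]
grip_width: 0.0139
finger_force: 60.3
t: 9.27
tcp_pos: [0.5169, -0.003, 0.2231]
tool_rot: [0.001, -0.493, 0.87, -0.001]
ft_force: [3.9, -0.2, -2.8]
grip_width: 0.014
finger_force: 60.2
t: 9.43
tcp_pos: [0.5166, -0.0032, 0.2232]
tool_rot: [0.0, -0.495, 0.869, -0.001]
ft_force: [2.0, -1.2, -2.8]
grip_width: 0.0138
finger_force: 60.3
t 9.53 slide mm [-0.4  1.  -1. ] n 0.0 psi -120.7 rz 0.3 down [ 0.001 -0.001 -1.   ] q [ 17.  13.  -8.   0. -69. -48.] w 0.0141 F [ 1.5 -1.5 -2.6]
```

View pics/c6.png

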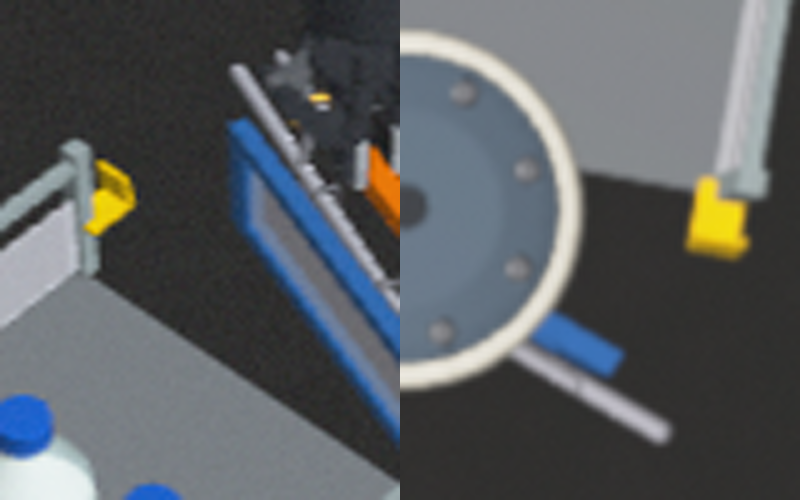

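The gate is open and clear of the keeper. The top crop has the free edge corners at about (380,278.5)–(384.8,275.5), with the bolt still lifted. I'll compute the angle.

```bash
python3 - <<'E'
from h import *
H=np.array([.6033,.1085])
a=onz('top',340+225/5,205+352/5,.095);b=onz('top',340+210/5,205+377/5,.095);m=(a+b)[:2]/2
print(a,b,np.linalg.norm(m-H),np.linalg.norm(a-b));v=m-H
th=np.arctan2(.985*0+.170,.985)-np.arctan2(v[0]*-1,-v[1])
th=np.arctan2(-v[0],-v[1])-np.arctan2(.170,.985);print('theta',th,'edge arc',265*th,'chord',530*np.sin(th/2))
E
```

```text
[ 0.47602178 -0.12485492  0.095     ] [ 0.4647064  -0.11802609  0.095     ] 0.2656023196837799 0.013216299355204273
theta 0.35327951356109566 edge arc 93.61907109369035 chord 93.13298585354849
```

```bash
python3 -m crank '[{"gripper":0.0,"slide":[0,0,0],"rot":[0,0,0]},{"gripper":0.0,"slide":[0,0,0],"rot":[0,0,0]},{"gripper":0.0,"slide":[0,0,0],"rot":[0,0,0]}]'; python3 -c "
from cell import robot
print(robot.sign_off())"
```

```text
t: 9.78
tcp_pos: [0.5164, -0.0033, 0.2228]
tool_rot: [-0.0, -0.494, 0.87, -0.0]
ft_force: [3.4, -1.5, -1.7]
grip_width: 0.014
finger_force: 60.3
the job is handed in; nothing more can be done
None
```

The job is handed in at about 9.8 s: the bolt was lifted over the keeper, and the gate is held about 93 mm ajar at its free edge with the small orange rod still gripped and through the eye.

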